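# Hang the second finish sample below the first on the drying rack

## Task

Take the wooden finish sample out of its slotted stand and hang it by its steel crook from the loop under the white panel that already hangs on the drying rack, so that the two form a hanging chain. The coatings are fresh and the loop is light: do not touch the white panel with the gripper, do not lift it off its hook, keep the contact gentle, and lower the sample until the loop carries it before you let go. Leave it hanging still and level, and leave the other things on the bench alone.

Things in the scene. Friction and masses are not known exactly. Their poses are not given: they have to be found in the camera images.
- rack: Drying rack, fixed: a 240 mm rail (20 mm square, along y, centre 60 mm to +x of the origin, 335 mm up) on two 20 mm posts at y = +-110 mm with low feet (10 mm high, 140 mm along x). From mid-rail a steel strip reaches to -x and ends in an upward-open V hook, 20 mm wide. Origin on the bench right below the V, which holds a hung bar with its centre 330 mm up. z up.
- first: White panel hanging on the rack's V hook, free to swing about its top bar: coated steel plate 6 x 90 x 75 mm (x, y, z), about 0.36 kg with its loops. Origin at the centre of its top bar (5 mm thick, along y); the plate spans 22 to 97 mm below it. Axes as the rack's.
- plate_low (a point): Middle of the white plate's lower edge, 97 mm below its origin. Under it, in the plate's plane, hangs the wire loop on a sliding strap: straight 5 mm bottom bar along y, window 25 mm wide, 26 mm high. The strap's draw varies and is not measured: the bar's centre lies 31 to 77 mm below this point, to be felt or seen. It slips only above about 20 N.
- second: Wooden sample to hang: board 220 x 14 x 60 mm (x, y, z), about 0.17 kg, standing on its long edge in the stand. Origin at the centre of its lower edge, x along its length, z up. A steel crook stands on the middle of its top edge. Grip across its thickness from above near the -x end: a grasp 90 mm from the middle keeps the gripper clear of the white panel.
- crook (a point): Apex inside the crook's roof, 91 mm above the board's origin; a seated bar's centre lies 3 mm below it. Crook: 4 mm strip, 12 mm wide, shank at x = -11 mm, downward tip at x = +11 mm ending 19 mm above the board's top edge; its highest point is 36 mm above that edge. To hook on, the tip passes through the loop towards the board's +x. Axes as the board's.
- stand: Plywood stand, fixed to the bench: 100 x 90 mm base 12 mm thick with two ribs up to 28 mm high along x that leave a 17 mm slot; the wooden sample stands in the slot. Origin at the centre of its underside, x along the slot.
- loupe: Bystander: black and clear magnifier, 42 mm diameter, 52 mm high, origin at its underside.
- jar: Bystander: sample jar, 60 mm diameter, 70 mm high, origin at its underside.
- fan: Bystander: opened colour fan, about 150 mm long, 24 mm high, origin at its underside.
Mind the look-alikes: they are no part of the job. Of the things like the first, leave any that is pink, red or turquoise; of the rest the larger one is meant.

How it is judged:
By the outcome, as a careful person would: the job done as asked, in the order asked, and still so for the second after the job is handed in, with the robot touching nothing.
It also fails if it takes over 58 s, if anything falls off the work surface, if the arm or the gripper's body presses on something with over 40 N, if the wrist force passes 120 N, or if a joint passes its speed limit or range.

## Robot

A 7-joint arm with a two-finger parallel gripper is mounted at the origin on the work surface. World frame = base frame: x ahead of the robot, y to its left, z up, the work surface at z = 0. Lengths are in m, angles in rad, forces in N, time in s.
With the tool pointing down it reaches from about 0.4 to 0.85 m from the base axis. Payload 10.4 kg.
Tool frame: the origin (TCP) lies on the centre line of the jaws, within the pads' length; the fingertips stand env.tip_extent ahead of it and the grasp point (between the pads) lies 11 mm behind it (env.tip_extent is the distance from the TCP to the fingertips, in m); z points along the fingers, y is the direction in which the jaws open and shut (so a half turn about z gives the same grasp; the last joint's range is limited). The gripper opens to 87 mm and grips with 3 to 60 N. Pads are 19 mm wide; open, the fingers measure 117 mm over their backs; the gripper's body (75 mm by 190 mm) begins 51 mm behind the grasp point.
Start: joints at [1.274, 0.332, -0.065, 1.46, 0.022, 1.35, -0.088], TCP at [0.169, -0.602, 0.231] pointing down, gripper open.
Joint ranges: [-2.6, 2.6], [-0.5, 2.12], [-1.47, 1.34], [0.16, 2.42], [-1.27, 4.41], [0.06, 2.06], [-2.6, 2.6]. Speed limits (rad/s): [2.22, 2.22, 2.79, 2.79, 3.14, 3.14, 3.14].

## Interface

Orientations are given as a unit quaternion [x, y, z, w].
In Python, from cell import env gives the robot as it stands.
- The arm moves only by the tool step_arm, never from a script. Its argument "deltas" is a list that holds one entry, the list of rows, each a list of 7 numbers: the turn, a rotation vector about the tool's x, y, z in degrees, then the shift along the tool's x, y, z in m, then the finger opening in m, from 0 to 0.087. A call has 1 to 10 rows; each row is the pose to reach, as a shift and turn from the pose measured when the call began, along the tool's axes at that moment; what a row does not reach only later rows make up. A row lasts 1/8 s, in which the tool goes at most 62.5 mm and 10.7 degrees, less where a joint would pass 70% of its speed; a pose out of reach is approached as far as the arm can. A call with a gripper value outside its range is refused whole. The fingers move at their own pace and stop on an object; "grip_force" is the grip in N (left out, the last holds). Time passes only in rows, so rows that repeat a pose let the fingers close. It gives the time, the measured TCP pose, the force and the opening at its end, in the units of the state.
- env.read_state(): the state, without advancing time (a new reading comes with each control period).
- env.grab_frame(name): name is "scene" or "top" or "wrist"; returns a dict with "img" (420x560x3 uint8, blue, green, red), "fx", "fy", "cx", "cy" (pixels), "k1" (the pictures are not rectified: a ray, as slopes to the right and down, at radius r is drawn at 1 + k1 r^2 times it, then the intrinsics apply), "xyz" and "orientation" of the camera in the world. Camera axes: x right, y down, z forward; pixel columns grow to the right and rows downward; lengths in m; the calibration is good to about 2 mm. A picture is of the moment at which its call begins. There is no depth.
- env.job_done(): hands the job in, once; it reports no verdict.
Trained networks look in a picture, given as the dict that the camera call returned (one of the last four; its "shot" number tells which), for a name from the list of things; names that differ only in an ending like _2 or _b are one class to them, and where a whole thing is asked for, a point or a joint stands for the part that bears it (a point fixed in the world has none). Each returns a list of dicts, best first, with "score" (0 to 1); they miss things now and then, are a little off and sometimes report something else, mostly with a low value. They report only what shows in the picture. A call takes as long as a camera call. They do not tell look-alikes from the thing itself.
- env.look_for(label, picture): "bbox" ([left, top, width, height] in pixels, round what is visible of it).
- env.mark_of(label, picture): "position" ([column, row] in pixels: a listed point, or the origin of a listed thing).
The state is a dict: "t": time; "joints": joint angles; "dq": joint speeds; "effort": joint torques, N m; "tool_pos": TCP position; "tcp_rot": TCP orientation; "force": force on the tool from outside, world axes, zero at the start; "moment": the same for the moment, N m; "width": opening from 0.0 (shut) to 1.0 (fully open).
Only numpy, scipy, OpenCV 4.12 (cv2) and the standard library are available. Lean on these libraries where they do the work, as an engineer would, in place of code of your own. Each camera call takes 0.05 s, during which the arm holds its last target. There are 200 camera calls.

## Working session

There is one attempt and no reset: what is moved stays moved. The work goes in short steps, Python scripts to look and compute and a tool call to move; the robot and the scene stay as the last step left them, time stands still between calls to the robot, and variables do not carry over. Pictures are saved under pics/ and viewed, about 8 in all and at most 12, crops included, and the job is handed in when it is done.

Besides the shell and the picture viewer there is one more tool, called after "Emit:" as name([rows], argument=value, ...), one row to a line, values as JSON. step_arm: Moves the arm, as the interface text tells. Its arguments: {"type":"object","properties":{"deltas":{"type":"array"},"grip_force":{"type":"number"}},"required":["deltas"]}

```bash
mkdir -p pics; cat > h.py <<'E'
import numpy as np, cv2
from scipy.spatial.transform import Rotation as R
from cell import env
def ray(f,p):
    d=np.array([(p[0]-f["cx"])/f["fx"],(p[1]-f["cy"])/f["fy"]]); u=d.copy()
    for _ in range(20): u=d/(1+f["k1"]*(u@u))
    v=R.from_quat(f["orientation"]).apply([u[0],u[1],1.]); return np.array(f["xyz"]),v/np.linalg.norm(v)
def proj(f,P):
    c=R.from_quat(f["orientation"]).inv().apply(np.array(P)-f["xyz"]); u=c[:2]/c[2]; u=u*(1+f["k1"]*(u@u))
    return np.array([u[0]*f["fx"]+f["cx"],u[1]*f["fy"]+f["cy"]])
def tri(obs):
    A=np.zeros((3,3));b=np.zeros(3)
    for f,p in obs:
        o,v=ray(f,p);M=np.eye(3)-np.outer(v,v);A+=M;b+=M@o
    X=np.linalg.solve(A,b); return X,[np.round(proj(f,X)-p,1) for f,p in obs]
def atz(f,p,z):
    o,v=ray(f,p); return o+v*(z-o[2])/v[2]
E
python3 - <<'E'
from h import *
np.set_printoptions(precision=3,suppress=True)
print(env.tip_extent, env.read_state())
for n in ["scene","top","wrist"]:
    f=env.grab_frame(n); cv2.imwrite(f"pics/{n}0.png",f["img"]); print(n,f["xyz"],f["orientation"],f["fx"],f["k1"],f["shot"])
    for l in ["rack","first","plate_low","second","crook","stand","loupe","jar","fan"]:
        print(l,[(np.round(d["position"]),round(d["score"],2)) for d in env.mark_of(l,f)],[(np.round(d["bbox"]),round(d["score"],2)) for d in env.look_for(l,f)][:3])
E
```

```text
0.008 {'t': 0.0, 'joints': array([ 1.274,  0.333, -0.065,  1.461,  0.022,  1.35 , -0.089]), 'dq': array([ 0.   , -0.   ,  0.001,  0.   ,  0.   , -0.001,  0.   ]), 'effort': array([ -0.   , -62.327,   0.024, -38.99 ,  -0.061,   0.04 ,   0.   ]), 'tool_pos': array([ 0.169, -0.601,  0.23 ]), 'tcp_rot': array([ 0.991,  0.136, -0.   , -0.001]), 'force': array([-0.261, -0.476,  0.159]), 'moment': array([0.003, 0.018, 0.012]), 'width': 0.9999617040803996}
scene [0.863 0.63  0.904] [ 0.252  0.898 -0.349 -0.092] 383.7499023904737 -0.02490011587095857 1
rack [] [(array([224., 175.,  79., 182.]), 0.98)]
first [(array([279., 209.]), 0.94), (array([355., 202.]), 0.87), (array([388., 237.]), 0.71), (array([353., 334.]), 0.62), (array([305., 350.]), 0.42)] [(array([376., 230.,  13.,  44.]), 0.94), (array([273., 205.,  14.,  57.]), 0.77), (array([337., 199.,  27.,  34.]), 0.67)]
plate_low [(array([350., 229.]), 0.88), (array([381., 255.]), 0.62), (array([280., 242.]), 0.56), (array([351., 351.]), 0.53), (array([307., 364.]), 0.46)] [(array([333., 204.,  36.,  32.]), 0.8), (array([378., 228.,  11.,  
[... 1307 characters left out ...]
([394., 181.]), 0.63), (array([290., 252.]), 0.44)] [(array([385., 140.,  21.,  84.]), 0.7)]
crook [] [(array([389., 137.,  18.,  82.]), 0.94)]
stand [(array([386., 182.]), 0.57)] [(array([375., 165.,  31.,  34.]), 0.98)]
loupe [(array([289., 253.]), 0.74)] [(array([286., 244.,  12.,  15.]), 0.75), (array([192., 152.,  49.,  23.]), 0.25)]
jar [(array([326., 148.]), 0.92)] [(array([316., 133.,  27.,  26.]), 0.9)]
fan [(array([156., 258.]), 0.57)] [(array([132., 232.,  45.,  52.]), 0.84)]
wrist [ 0.236 -0.583  0.384] [ 0.79  -0.599 -0.079  0.103] 322.46522651937795 -0.06384731626979165 3
rack [] []
first [] []
plate_low [] []
second [] []
crook [] []
stand [] []
loupe [] []
jar [] []
fan [] []
```

View pics/scene0.png

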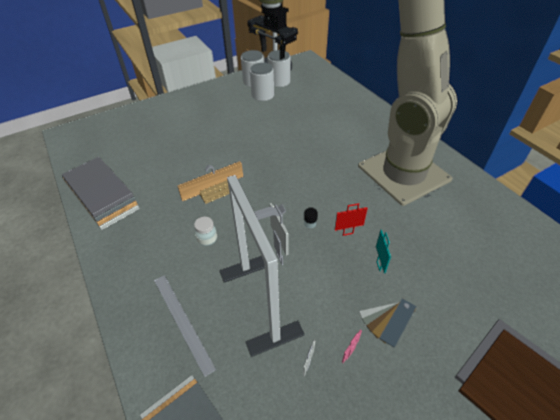

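View pics/top0.png

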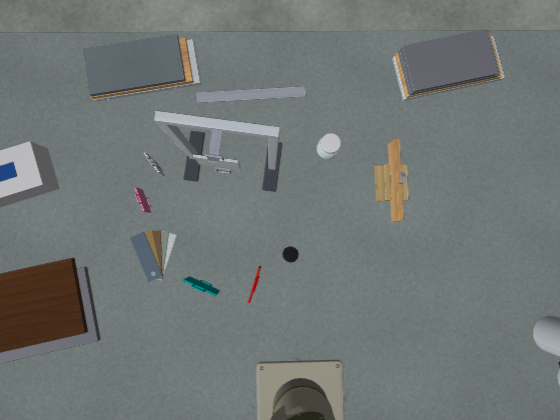

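Scene: the hanging white panel is at (280,237) on the rack. Its look-alikes are red (351,219), turquoise (383,252), pink (352,346) and a small white one (309,357), all lying on the bench away from the rack. The only wooden sample is at (212,182), which is top (395,180). The panel that hangs on the rack is the larger white one. I'll check it in a close crop while measuring.

```bash
python3 - <<'E'
from h import *
np.set_printoptions(precision=3,suppress=True)
s=env.grab_frame("scene");t=env.grab_frame("top")
g=lambda f,l,near:min([d["position"] for d in env.mark_of(l,f)] or [[0,0]],key=lambda p:np.hypot(*(np.array(p)-near)))
for l,a,b in [("second",(215,188),(394,181)),("stand",(211,190),(386,182)),("first",(279,209),(214,157)),("plate_low",(280,242),(219,166))]:
    pa,pb=g(s,l,a),g(t,l,b); print(l,np.round(pa),np.round(pb),*tri([(s,pa),(t,pb)]))
# board ends from top view at z~0.07+
print("ends",atz(t,(394,139),.072),atz(t,(398,221),.072))
print("rail",atz(t,(155,117),.345),atz(t,(279,131),.345))
a=cv2.resize(s["img"][150:290,165:305],None,fx=4,fy=4,interpolation=cv2.INTER_CUBIC)
cv2.imwrite("pics/c1.png",a)
w=env.grab_frame("wrist")
st=env.read_state();Rt=R.from_quat(st["tcp_rot"])
print("cam in tool",Rt.inv().apply(np.array(w["xyz"])-st["tool_pos"]),(Rt.inv()*R.from_quat(w["orientation"])).as_matrix())
print("tool",Rt.as_matrix())
E
```

```text
second [213. 189.] [392. 182.] [ 0.599 -0.273  0.005] [array([-0.1, -0. ]), array([-0.1,  0.1])]
stand [214. 190.] [389. 180.] [ 0.6   -0.261  0.01 ] [array([-1.1, -0.3]), array([-0.8,  1.1])]
first [279. 210.] [213. 154.] [0.609 0.183 0.334] [array([-0.5, -0.1]), array([-0.3,  0.4])]
plate_low [280. 240.] [218. 168.] [0.605 0.184 0.234] [array([0.9, 0.1]), array([ 0.5, -0.8])]
ends [ 0.705 -0.262  0.072] [ 0.486 -0.264  0.072]
rail [0.681 0.29  0.345] [0.65  0.054 0.345]
cam in tool [ 0.07   0.    -0.154] [[-0.    -0.966 -0.257]
 [ 1.    -0.    -0.001]
 [ 0.001 -0.257  0.966]]
tool [[ 0.963  0.27   0.   ]
 [ 0.27  -0.963 -0.   ]
 [ 0.     0.    -1.   ]]
```

View pics/c1.png

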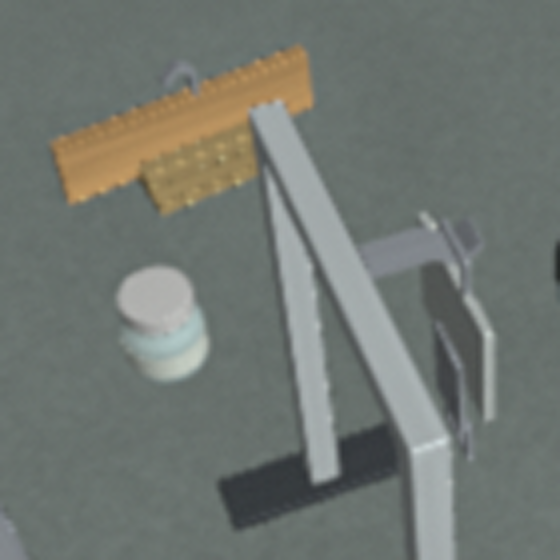

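The crop confirms the white panel on the V hook with its loop below, and the crook open towards +x (left of the crop), which I'll check from near. Moving above the board.

Emit:
step_arm([
  [[0,0,8,0.06,-0.034,0,0.087],[0,0,15.5,0.12,-0.068,0,0.087],[0,0,15.5,0.18,-0.1,0,0.087],[0,0,15.5,0.24,-0.134,0,0.087],[0,0,15.5,0.3,-0.168,0,0.087],[0,0,15.5,0.36,-0.2,0,0.087],[0,0,15.5,0.42,-0.234,0,0.087],[0,0,15.5,0.42,-0.234,0,0.087],[0,0,15.5,0.42,-0.234,0,0.087]],
])

```text
t: 4.53
tool_pos: [0.5125, -0.259, 0.2305]
tcp_rot: [1.0, 0.005, 0.0, -0.001]
force: [-0.3, -1.0, 0.4]
width: 0.996
```

```bash
python3 - <<'E'
from h import *
np.set_printoptions(precision=3,suppress=True)
w=env.grab_frame("wrist"); st=env.read_state(); print(st["tool_pos"],R.from_quat(st["tcp_rot"]).as_matrix()[:,0],st["t"])
print(w["xyz"],w["orientation"])
for l in ["second","crook","stand"]: print(l,[(d["position"],d["score"]) for d in env.mark_of(l,w)])
cv2.imwrite("pics/w1.png",w["img"])
E
```

```text
[ 0.511 -0.262  0.23 ] [ 1.     0.006 -0.   ] 4.575
[ 0.582 -0.259  0.384] [ 0.705 -0.698 -0.092  0.091]
second [([297.5, 116.1], 0.96)]
crook [([298.0, 111.0], 0.72)]
stand [([295.3, 113.0], 0.8)]
```

View pics/w1.png

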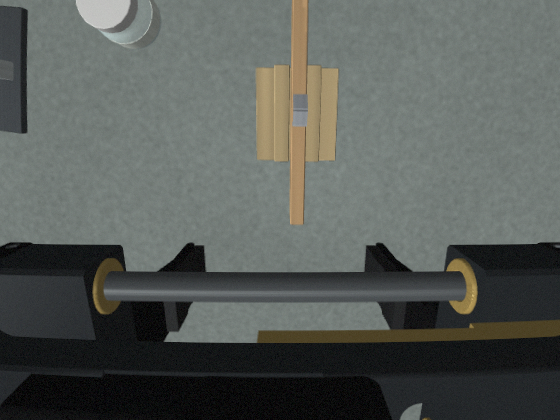

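```bash
python3 - <<'E'
from h import *
np.set_printoptions(precision=4,suppress=True)
w=env.grab_frame("wrist"); t=env.grab_frame("top"); s=env.grab_frame("scene")
def mask(f):
    h=cv2.cvtColor(f["img"],cv2.COLOR_BGR2HSV); return cv2.inRange(h,(8,90,120),(22,200,255))
m=mask(w);m[235:]=0
for r in range(165,228,6):
    c=np.where(m[r])[0]; print(r,c.min() if len(c) else 0,c.max() if len(c) else 0,end='; ')
ce=(297,224)
m2=mask(t)[120:240,360:430]
for r in list(range(15,25,1))+list(range(96,106)):
    c=np.where(m2[r])[0]; print(r+120,c+360 if len(c) else 0)
print(tri([(w,(297,224)),(t,(397.5,220.5))]))
for z in (.06,.072,.085):
    print(z,atz(w,(297,224),z),atz(w,(299.5,60),z),"top",atz(t,(397.5,220.5),z),atz(t,(394,139.5),z))
a=np.hstack([cv2.resize(x,(400,400),interpolation=cv2.INTER_CUBIC) for x in (s["img"][155:195,190:230],w["img"][80:150,265:335])])
cv2.imwrite("pics/c2.png",a)
E
```

```text
165 285 297; 171 285 297; 177 285 297; 183 285 297; 189 285 297; 195 285 297; 201 285 297; 207 285 297; 213 285 297; 219 285 297; 225 0 0; 135 0
136 0
137 0
138 0
139 [394 395 396 397 398 399]
140 [393 394 395 396 397 398 399]
141 [392 393 394 395 396 397 398 399]
142 [390 391 392 393 394 395 396 397 398 399]
143 [389 390 391 392 393 394 395 396 397 398 399]
144 [388 389 390 391 392 393 394 395 396 397 398 399]
216 [391 392 393]
217 [391 392 393]
218 [391 392 393]
219 [391 392 393]
220 [391 392 393]
221 0
222 0
223 0
224 0
225 0
(array([ 0.4844, -0.2732,  0.055 ]), [array([-4.2, -3.9]), array([1.9, 1.4])])
0.06 [ 0.4816 -0.2775  0.06  ] [ 0.6417 -0.2783  0.06  ] top [ 0.488  -0.2665  0.06  ] [ 0.7071 -0.2666  0.06  ]
0.072 [ 0.4852 -0.277   0.072 ] [ 0.6394 -0.2778  0.072 ] top [ 0.4875 -0.2623  0.072 ] [ 0.7039 -0.2624  0.072 ]
0.085 [ 0.4891 -0.2765  0.085 ] [ 0.6369 -0.2772  0.085 ] top [ 0.4869 -0.2578  0.085 ] [ 0.7004 -0.2579  0.085 ]
```

View pics/c2.png

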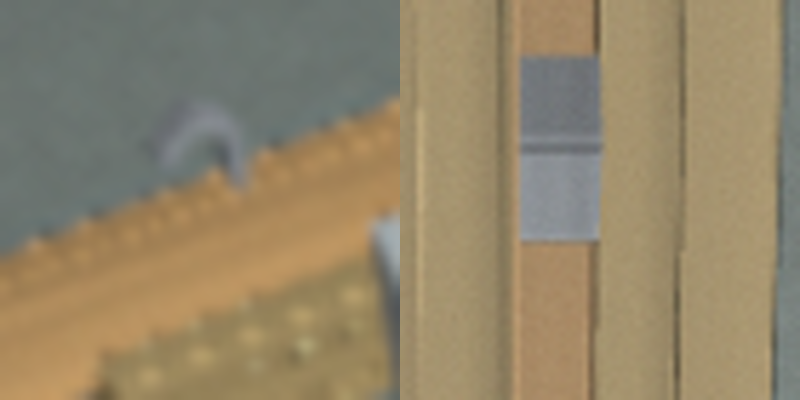

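The crook's short free end is at scene crop (165,165), i.e. towards +x, and the shank stands at (240,185). So board +x is about world +x, and the grasp goes at the end nearest the robot. Descending part way for the second view.

Emit:
step_arm([
  [[0,0,0,-0.005,0.005,0.045,0.087],[0,0,0,-0.008,0.009,0.09,0.087],[0,0,0,-0.008,0.009,0.09,0.06],[0,0,0,-0.008,0.009,0.09,0.06],[0,0,0,-0.008,0.009,0.09,0.06]],
])

```text
t: 5.5
tool_pos: [0.5026, -0.2734, 0.1429]
tcp_rot: [1.0, 0.001, 0.001, 0.001]
force: [-0.1, 0.1, -0.3]
width: 0.751
```

```bash
python3 - <<'E'
from h import *
np.set_printoptions(precision=4,suppress=True)
st=env.read_state(); print(st["tool_pos"],R.from_quat(st["tcp_rot"]).as_matrix().T,st["t"])
w=env.grab_frame("wrist"); 
h=cv2.cvtColor(w["img"],cv2.COLOR_BGR2HSV); m=cv2.inRange(h,(8,90,120),(22,200,255)); 
for r in range(0,420,20):
    c=np.where(m[r,200:400])[0]+200; print(r,c.min() if len(c) else 0,c.max() if len(c) else 0,end='; ')
cv2.imwrite("pics/w2.png",w["img"])
E
```

```text
[ 0.5026 -0.2734  0.1429] [[ 1.      0.0014  0.0029]
 [ 0.0014 -1.      0.002 ]
 [ 0.0029 -0.002  -1.    ]] 5.5
0 271 290; 20 271 290; 40 270 290; 60 0 0; 80 0 0; 100 0 0; 120 271 290; 140 271 291; 160 272 290; 180 272 290; 200 272 289; 220 272 289; 240 273 289; 260 0 0; 280 0 0; 300 0 0; 320 0 0; 340 0 0; 360 0 0; 380 0 0; 400 0 0;
```

View pics/w2.png

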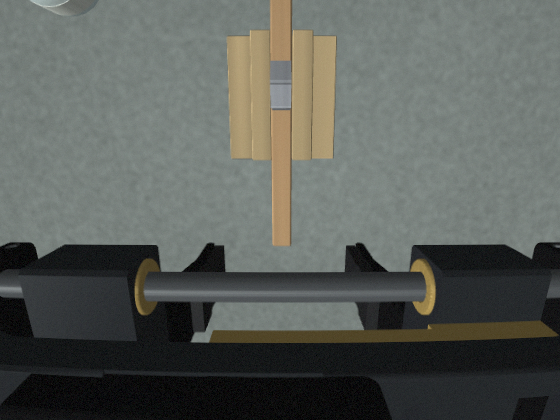

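The board's near end is at (281,245) and it lies centred between the fingers and parallel to the tool. Top edge ≈ 0.072 m; crook at (281,85). Descending and gripping.

Emit:
step_arm([
  [[0,0,0,0,0,0.05,0.06],[0,0,0,0,0,0.098,0.06],[0,0,0,0,0,0.098,0.06],[0,0,0,0,0,0.098,0.05],[0,0,0,0,0,0.098,0.005],[0,0,0,0,0,0.098,0.005],[0,0,0,0,0,0.098,0.005],[0,0,0,0,0,0.098,0.005],[0,0,0,0,0,0.098,0.005]],
], grip_force=25)

```text
t: 6.68
tool_pos: [0.5028, -0.2731, 0.0447]
tcp_rot: [1.0, 0.001, 0.001, 0.001]
force: [-0.9, 0.5, 2.9]
width: 0.159
```

Emit:
step_arm([
  [[0,0,0,0,0,-0.02,0.005],[0,0,0,0,0,-0.045,0.005],[0,0,0,0,0,-0.075,0.005],[0,0,0,-0.02,0,-0.1,0.005],[0,0,0,-0.045,0,-0.1,0.005],[0,0,0,-0.07,0,-0.1,0.005],[0,0,0,-0.07,0,-0.1,0.005]],
])

```text
t: 7.55
tool_pos: [0.4308, -0.2735, 0.1443]
tcp_rot: [1.0, 0.0, 0.001, 0.001]
force: [-0.5, 0.4, -0.7]
width: 0.161
```

```bash
python3 - <<'E'
from h import *
np.set_printoptions(precision=3,suppress=True)
st=env.read_state(); print(st["tool_pos"],st["force"],st["moment"],st["width"],st["t"])
s=env.grab_frame("scene");t=env.grab_frame("top")
O=np.array([.609,.183,0]);c,d=np.cos(np.radians(-7.5)),np.sin(np.radians(-7.5));X=np.array([c,d,0]);Y=np.array([-d,c,0])
for f in(s,t):
  for n,q in [("org",(0,0,.33)),("low",(0,0,.233)),("low+y",(0,.045,.233)),("low-y",(0,-.045,.233)),("bar31+y",(0,.0125,.202)),("bar77+y",(0,.0125,.156)),("bar31-y",(0,-.0125,.202)),("bar77-y",(0,-.0125,.156)),("top+y",(0,.045,.308))]:
    print(n,proj(f,O+q[0]*X+q[1]*Y+[0,0,q[2]]),end=' ')
  print()
for l in("crook","second"): print(l,[(d["position"],round(d["score"],2)) for f in(s,t) for d in env.mark_of(l,f)])
a=cv2.resize(s["img"][195:285,250:310],(400,600),interpolation=cv2.INTER_CUBIC)
b=cv2.resize(t["img"][130:190,180:260],(400,300),interpolation=cv2.INTER_CUBIC)
e=cv2.resize(s["img"][130:220,165:285],(400,300),interpolation=cv2.INTER_CUBIC)
cv2.imwrite("pics/c3.png",np.hstack([a,np.vstack([b,e])]))
E
```

```text
[ 0.431 -0.274  0.144] [-0.534  0.43  -0.686] [-0.014  0.172 -0.072] 0.16107052039846373 7.55
org [278.015 211.735] low [278.829 241.205] low+y [287.224 256.616] low-y [270.971 226.776] bar31+y [281.278 253.73 ] bar77+y [281.518 265.318] bar31-y [276.884 245.521] bar77-y [277.285 257.223] top+y [287.2   234.619] 
org [212.828 154.956] low [219.151 164.926] low+y [198.721 162.566] low-y [239.544 167.281] bar31+y [215.405 167.01 ] bar77+y [218.021 170.732] bar31-y [226.338 168.272] bar77-y [228.403 171.928] top+y [191.952 154.84 ] 
crook [([226.2, 129.2], 0.92), ([422.7, 198.0], 0.91)]
second [([230.6, 156.0], 0.98), ([206.0, 240.0], 0.51), ([405.0, 208.0], 0.87)]
```

View pics/c3.png

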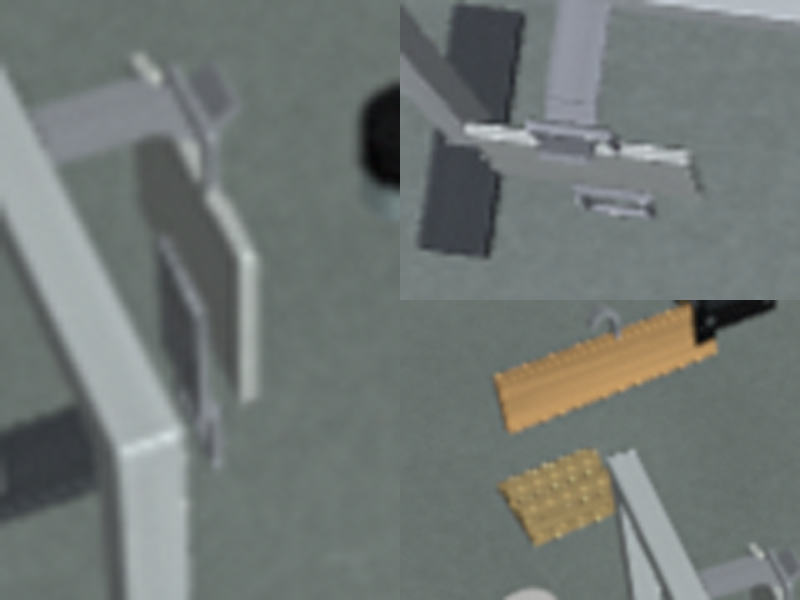

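Panel: lower loop end at crop (215,465), which is scene (282,265). That suggests a draw of roughly 65–77 mm; top row ≈171 agrees. I want it sharper, so I'll carry the board towards the rack and roll the tool so that the wrist camera looks sideways at the loop.

Emit:
step_arm([
  [[0,0,0,0.005,-0.05,-0.02,0.005],[0,0,0,0.01,-0.1,-0.04,0.005],[10,0,0,0.02,-0.15,-0.056,0.005],[20,0,0,0.02,-0.19,-0.056,0.005],[30,0,0,0.02,-0.22,-0.056,0.005],[40,0,0,0.02,-0.234,-0.056,0.005],[40,0,0,0.02,-0.234,-0.056,0.005],[40,0,0,0.02,-0.234,-0.056,0.005],[40,0,0,0.02,-0.234,-0.056,0.005]],
])

```text
t: 8.98
tool_pos: [0.4528, -0.0383, 0.2009]
tcp_rot: [0.94, 0.003, 0.001, -0.34]
force: [0.2, 1.0, -1.6]
width: 0.16
```

```bash
python3 - <<'E'
from h import *
np.set_printoptions(precision=3,suppress=True)
st=env.read_state(); print(st["tool_pos"],st["tcp_rot"],st["force"],st["width"],st["t"])
w=env.grab_frame("wrist"); import pickle; pickle.dump(w,open("w3.pkl","wb"))
for l in("first","plate_low","crook"): print(l,[(d["position"],round(d["score"],2)) for d in env.mark_of(l,w)])
print(w["xyz"],w["orientation"])
print([proj(w,p) for p in((.609,.183,.33),(.609,.183,.233),(.609,.183,.165))])
cv2.imwrite("pics/w3.png",cv2.resize(w["img"],None,fx=1.42,fy=1.42,interpolation=cv2.INTER_CUBIC))
E
```

```text
[ 0.453 -0.038  0.201] [ 0.94   0.003  0.001 -0.34 ] [ 0.185  0.969 -1.555] 0.16009811152316095 8.975
first [([112.4, 37.6], 0.9), ([106.9, 110.1], 0.7)]
plate_low [([159.4, 45.4], 0.87), ([154.4, 112.3], 0.78), ([50.2, 19.8], 0.68), ([211.0, 257.1], 0.68)]
crook [([286.7, 33.5], 0.86)]
[ 0.523 -0.137  0.319] [ 0.692 -0.626 -0.324 -0.153]
[array([-110.361,    1.744]), array([45.883, 20.121]), array([127.904,  34.784])]
```

View pics/w3.png

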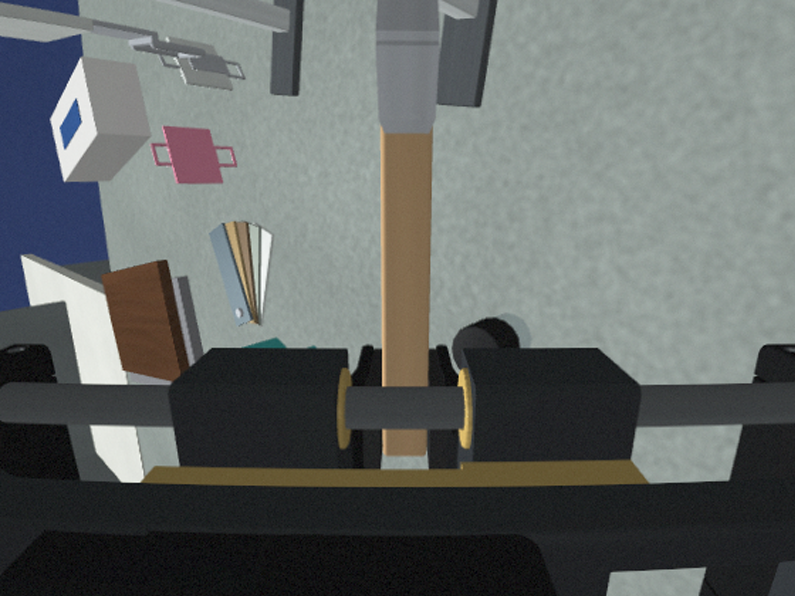

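Enlarged (0–150, 5–40) shows the panel almost edge-on, with its loop ending around (130–240, 40–60) in front of the small white look-alike. Cropping closer.

```bash
python3 - <<'E'
from h import *
import pickle; w=pickle.load(open("w3.pkl","rb"))
cv2.imwrite("pics/c4.png",cv2.resize(w["img"][0:75,20:180],(800,375),interpolation=cv2.INTER_CUBIC))
c,d=np.cos(np.radians(-7.5)),np.sin(np.radians(-7.5));X=np.array([c,d,0]);Y=np.array([-d,c,0])
for z in(.233,.202,.18,.156):
  print(z,[np.round((proj(w,np.array([.609,.183,z])+y*Y)-[20,0])*5) for y in(-.045,-.0175,.0175,.045)])
E
```

```text
0.233 [array([220.,  70.]), array([162.,  90.]), array([100., 111.]), array([ 58., 125.])]
0.202 [array([439., 113.]), array([370., 127.]), array([295., 143.]), array([244., 154.])]
0.18 [array([576., 141.]), array([501., 152.]), array([420., 165.]), array([364., 174.])]
0.156 [array([709., 170.]), array([631., 178.]), array([544., 187.]), array([483., 194.])]
```

View pics/c4.png

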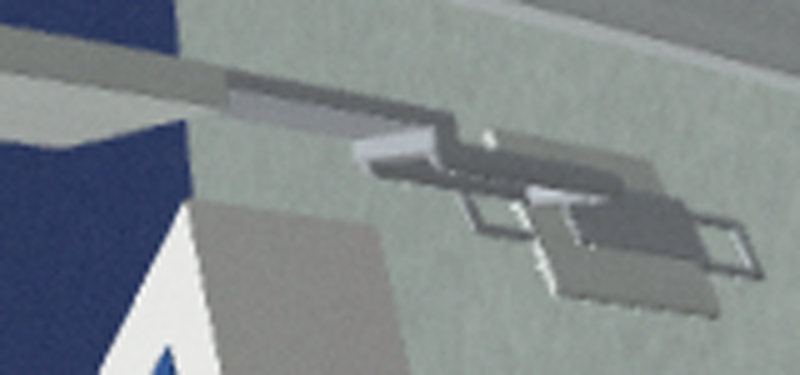

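```bash
python3 - <<'E'
from h import *
import pickle; w=pickle.load(open("w3.pkl","rb"))
np.set_printoptions(precision=4,suppress=True)
s=env.grab_frame("scene");t=env.grab_frame("top")
print("bar",tri([(w,(135.2,38.3)),(t,(223.3,171.2))]))
P,_=tri([(w,(135.2,38.3)),(t,(223.3,171.2))]); Y=np.array([.13,.99,0])
print("scene corner pred",proj(s,P+.0175*Y-[0,0,.0025]),"obs 282.2 264.7")
print("crook@view",tri([(s,(226.2,129.2)),(t,(422.7,198.0))]),"rel",tri([(s,(226.2,129.2)),(t,(422.7,198.0))])[0]-[.431,-.274,.144])
c=[min([d["position"] for d in env.mark_of("crook",f)] or [[0,0]],key=lambda p:0) for f in (s,t)]; print(c)
T=env.read_state(); 
X,e=tri([(s,c[0]),(t,c[1])]);print("crook now in tool",R.from_quat(T["tcp_rot"]).inv().apply(X-T["tool_pos"]),e)
print("crook in wrist->tool pred", proj(w,T["tool_pos"]+R.from_quat(T["tcp_rot"]).apply([.093,0,-.058])),"obs mark 286.7 33.5")
E
```

```text
bar (array([0.6079, 0.1827, 0.1583]), [array([-0.1, -1.1]), array([-0.1,  0.4])])
scene corner pred [282.6977 266.7218] obs 282.2 264.7
crook@view (array([ 0.5269, -0.2665,  0.2234]), [array([-1.1, -0.3]), array([-0.9,  1.2])]) rel [0.0959 0.0075 0.0794]
[[247.2, 159.7], [336.6, 188.7]]
crook now in tool [ 0.0982 -0.0105 -0.0633] [array([0.6, 0.1]), array([ 0.4, -0.6])]
crook in wrist->tool pred [287.0901  44.4612] obs mark 286.7 33.5
```

Bar of the loop: about (0.607, 0.183, 0.159), a draw of about 74 mm. Crop c4 shows it at (530–622, ~190), hanging below the panel edge at (228,90). Unrolling, backing off and going round the post.

Emit:
step_arm([
  [[-10,0,0,-0.02,0.006,0.008,0.005],[-20,0,0,-0.04,0.013,0.015,0.005],[-30,0,0,-0.05,0.02,0.023,0.005],[-40,0,0,-0.05,0.026,0.031,0.005],[-40,0,0,-0.05,0.026,0.031,0.005],[-40,0,0,-0.05,0.026,0.031,0.005]],
])

```text
t: 10.12
tool_pos: [0.4024, -0.0391, 0.1597]
tcp_rot: [1.0, 0.001, 0.001, -0.0]
force: [-0.2, 0.4, -1.1]
width: 0.161
```

Emit:
step_arm([
  [[0,0,0,0,-0.03,0.025,0.005],[0,0,0,0,-0.07,0.05,0.005],[0,0,0,0,-0.11,0.05,0.005],[0,0,0,0,-0.15,0.05,0.005],[0,0,3,0,-0.19,0.05,0.005],[0,0,7.5,0.005,-0.22,0.05,0.005],[0,0,7.5,0.01,-0.247,0.05,0.005],[0,0,7.5,0.01,-0.247,0.05,0.005],[0,0,7.5,0.01,-0.247,0.05,0.005]],
])

```text
t: 11.25
tool_pos: [0.4121, 0.2065, 0.1095]
tcp_rot: [0.998, -0.065, 0.0, -0.0]
force: [-0.4, 0.2, -2.0]
width: 0.156
```

```bash
python3 - <<'E'
from h import *
np.set_printoptions(precision=4,suppress=True)
st=env.read_state(); M=R.from_quat(st["tcp_rot"]).as_matrix(); print(st["tool_pos"],M.T,st["force"],st["t"])
s=env.grab_frame("scene");t=env.grab_frame("top")
c=[[ (np.round(d["position"],1),round(d["score"],2)) for d in env.mark_of("crook",f)] for f in (s,t)]; print(c)
for h in(.021,.027): # predicted crook top (edge+36), at TCP+.093
    print(h,[proj(f,st["tool_pos"]+M@[.093,0,-h-.036]) for f in(s,t)],[proj(f,st["tool_pos"]+M@[x,0,-h]) for f in(s,t) for x in (-.017,.203)])
a=cv2.resize(s["img"][190:290,255:335],(480,600),interpolation=cv2.INTER_CUBIC)
b=cv2.resize(t["img"][130:230,180:240],(300,500),interpolation=cv2.INTER_CUBIC)
cv2.imwrite("pics/c5.png",np.hstack([a,np.vstack([b,np.zeros((100,300,3),np.uint8)])]))
E
```

```text
[0.4121 0.2065 0.1095] [[ 0.9915 -0.1303  0.0002]
 [-0.1303 -0.9915 -0.0009]
 [ 0.0003  0.0009 -1.    ]] [-0.407   0.2372 -2.0376] 11.25
[[(array([318. , 239.3]), 0.97), (array([276.9, 240.7]), 0.19)], []]
0.021 [array([319.1861, 243.1003]), array([218.2074, 214.6594])] [array([356.7779, 237.5385]), array([277.3546, 267.2452]), array([214.5062, 260.7335]), array([225.5801, 171.4402])]
0.027 [array([319.3393, 241.5753]), array([217.8779, 214.4833])] [array([357.0939, 236.0758]), array([277.3046, 265.8349]), array([214.1622, 260.8648]), array([225.3137, 170.9945])]
```

View pics/c5.png

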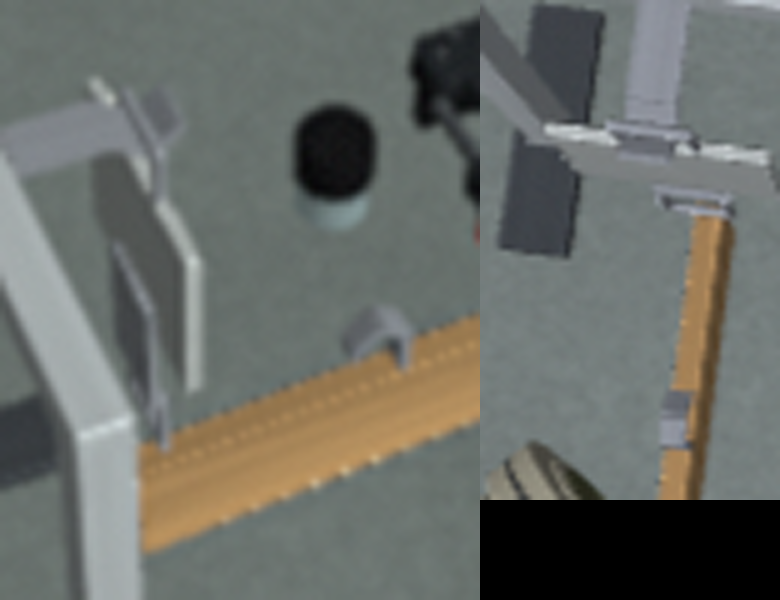

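Crook top is at crop (378,305), giving crook height over TCP ≈ 0.064 as nominal. In the top view (right) the board lies ~2–4 mm to -y of the loop centre. I'll shift +y while advancing.

Emit:
step_arm([
  [[0,0,0,0.025,-0.004,0,0.005],[0,0,0,0.05,-0.004,-0.005,0.005],[0,0,0,0.07,-0.004,-0.01,0.005],[0,0,0,0.07,-0.004,-0.01,0.005],[0,0,0,0.07,-0.004,-0.01,0.005],[0,0,0,0.07,-0.004,-0.01,0.005]],
])

```text
t: 12.2
tool_pos: [0.4812, 0.2018, 0.1198]
tcp_rot: [0.998, -0.065, 0.001, 0.0]
force: [0.0, 0.2, -1.7]
width: 0.157
```

```bash
python3 - <<'E'
from h import *
np.set_printoptions(precision=4,suppress=True)
st=env.read_state(); M=R.from_quat(st["tcp_rot"]).as_matrix(); print(st["tool_pos"],st["force"],st["t"])
s=env.grab_frame("scene");t=env.grab_frame("top");w=env.grab_frame("wrist")
print(proj(w,(.607,.183,.159)), proj(s,(.607,.183,.159)))
a=cv2.resize(s["img"][210:285,265:315],(400,600),interpolation=cv2.INTER_CUBIC)
b=cv2.resize(t["img"][145:215,190:250],(400,467),interpolation=cv2.INTER_CUBIC)
w=cv2.resize(w["img"][0:75,200:400],(400,150))[:133]
cv2.imwrite("pics/c6.png",np.hstack([a,np.vstack([b,w])]))
E
```

```text
[0.4812 0.2018 0.1198] [ 0.0389  0.185  -1.6784] 12.2
[291.3292 -55.4064] [280.0969 260.1326]
```

View pics/c6.png

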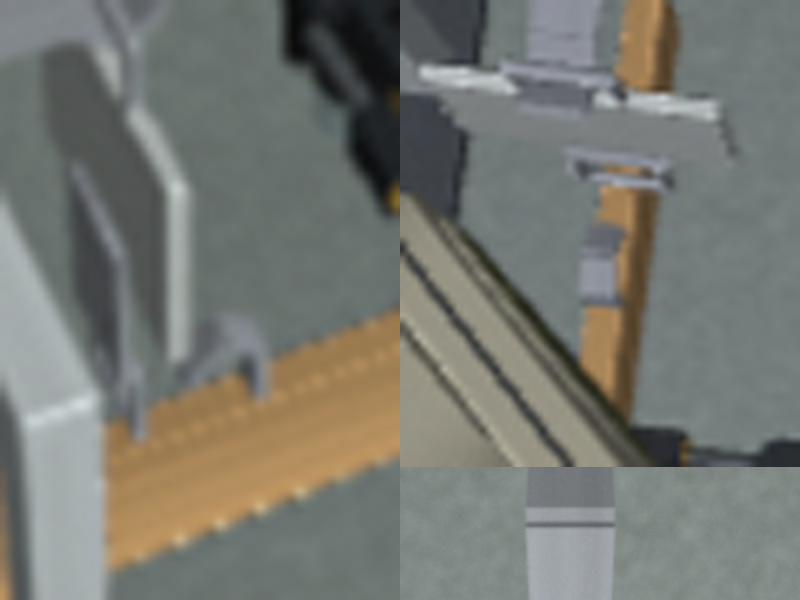

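Scene crop: crook top (235,318), loop lower corner (140,435), nothing touching. In the top view the crook at (600,265) is heading for (612,168) against a loop centre of ~619, so ~2 mm to -y. Entering slowly while watching the force.

Emit:
step_arm([
  [[0,0,0,0.006,0.002,0,0.005],[0,0,0,0.012,0.002,0,0.005],[0,0,0,0.017,0.002,0,0.005],[0,0,0,0.022,0.002,0,0.005],[0,0,0,0.026,0.002,0,0.005],[0,0,0,0.026,0.002,0,0.005]],
])

```text
t: 13.1
tool_pos: [0.5074, 0.1965, 0.12]
tcp_rot: [0.998, -0.065, 0.001, -0.0]
force: [-0.7, -0.3, -0.3]
width: 0.158
```

Emit:
step_arm([
  [[0,0,0,0.004,0,0,0.005],[0,0,0,0.008,0,0,0.005],[0,0,0,0.008,0,0,0.005],[0,0,0,0.008,0,0,0.005]],
])

```text
t: 13.6
tool_pos: [0.5153, 0.1955, 0.1201]
tcp_rot: [0.998, -0.065, 0.001, -0.0]
force: [-0.6, -0.0, 0.8]
width: 0.165
```

```bash
python3 - <<'E'
from h import *
np.set_printoptions(precision=4,suppress=True)
st=env.read_state(); M=R.from_quat(st["tcp_rot"]).as_matrix(); print(st["tool_pos"],st["force"],st["t"])
w=env.grab_frame("wrist");s=env.grab_frame("scene");t=env.grab_frame("top")
print("bar in wrist",proj(w,(.607,.183,.159)))
for l in("plate_low","first","crook"):print(l,[[(np.round(d["position"],1),round(d["score"],2)) for d in env.mark_of(l,f)] for f in (s,t,w)])
g=cv2.cvtColor(w["img"],cv2.COLOR_BGR2GRAY)
for r in range(0,60,6): print(r,g[r,180:400:6])
E
```

```text
[0.5153 0.1955 0.1201] [-0.6447 -0.0317  0.7858] 13.6
bar in wrist [285.365   58.5476]
plate_low [[(array([348.6, 229.5]), 0.75), (array([274.3, 241.8]), 0.69), (array([380.6, 259.8]), 0.69), (array([307.6, 362.8]), 0.63), (array([349.9, 351.4]), 0.59)], [(array([201.6, 284.4]), 0.85), (array([217.3, 164.5]), 0.75), (array([143.6, 203.1]), 0.7), (array([160.5, 167.1]), 0.68), (array([220.2, 169.1]), 0.27)], [(array([24. , 77.9]), 0.69), (array([ 25.9, 205.7]), 0.66)]]
first [[(array([277.7, 211. ]), 0.91), (array([357.9, 203.9]), 0.75), (array([385.4, 235.9]), 0.63), (array([355.7, 333.9]), 0.62), (array([306.5, 349.7]), 0.56)], [(array([136.4, 195. ]), 0.8), (array([198.5, 286.2]), 0.77), (array([213.9, 156.2]), 0.76), (array([151.7, 163.2]), 0.46)], []]
crook [[(array([275.6, 256.1]), 0.73), (array([280.4, 211. ]), 0.54)], [(array([222.3, 169.7]), 0.72)], [(array([285.8,  32. ]), 0.63)]]
0 [137 138 143 131 133 135 135 138 136 136 111  81 171 173 133 125 124 127
 122 117 121 154 167 170 170 173 154 126  96 140 129 129 132 136 138 132
 143]
6 [134 141 139 138 134 134 135 138 131 133 
[... 650 characters left out ...]
9
 117 113 112 118 139 140 133 140 137 136 140 136 136 138 139 138 134 138
 137]
36 [133 134 136 133 133 137 130 140 132 132 148 133 135 141 171 173 168 169
 167 160 165 165 136 140 143 136 138 138 139 134 134 139 144 141 140 139
 138]
42 [134 141 139 138 137 133 131 136 128 137 133 138 138 143 173 168 169 170
 166 160 165 164 141 139 141 138 130 138 137 137 135 141 140 136 138 145
 141]
48 [136 134 141 133 140 137 135 138 138 135 133 138 141 142 170 169 168 169
 167 159 165 162 140 141 141 140 135 136 136 137 132 140 135 137 138 140
 137]
54 [138 142 140 135 135 137 139 134 137 138 133 140 144 148 165 171 169 170
 172 163 163 158 143 136 134 144 141 135 140 139 141 144 143 145 140 135
 139]
```

The panel's marks moved ~5 px towards +x. So the tip probably pushed the loop rather than entering; forces stay under 1 N. Measuring the loop in the wrist picture.

```bash
python3 - <<'E'
from h import *
st=env.read_state();print(st["force"],st["t"])
w=env.grab_frame("wrist");g=cv2.cvtColor(w["img"],cv2.COLOR_BGR2GRAY)
np.set_printoptions(linewidth=250)
for r in range(0,12,2): print(r,g[r,232:268:1],'|',g[r,300:356:1])
E
```

```text
[-0.81621921 -0.86889195  1.0193599 ] 14.2
0 [136 133 133 142 148 139 131 121 113 103  97  89  84  78  78  78  77  79 137 170 173 173 172 171 171 174 171 173 173 171 171 166 136 129 128 126] | [118 120 122 124 123 122 152 173 169 174 173 171 172 172 173 169 170 170 170 171 175 172 174 173 174 171 174 170 169 171 173 170 161 159 160 157 156 149 146 141 137 131 126 114 111  94  88  78  91 131 138 138 140 139 140 137]
2 [131 132 131 134 138 142 141 133 122 113 105  95  86  80  82  78  79 100 156 164 166 166 167 166 166 164 166 166 166 167 165 159 129 125 126 127] | [120 122 122 123 121 124 143 164 166 168 170 168 169 169 167 166 170 168 169 169 168 169 170 170 170 166 168 169 169 169 168 169 165 158 157 152 150 146 142 138 133 121 115 104  93  83  77 114 138 140 141 140 139 140 142 140]
4 [132 136 134 134 136 141 141 141 131 123 114 105  92  83  80  84 119 150 155 156 154 154 151 154 153 154 154 152 157 154 155 149 124 129 127 127] | [117 121 123 125 123 125 141 159 159 159 158 158 160 159 160 162 159 160 162 164 162 162 162 165 161 167 160 162 163 161 163 162 163 161 153 150 145 141 13
[... 499 characters left out ...]
33 131 129 131 134 136 132 130 130 134 133 131 132 131 130 129 133 134 132 129 124 129 127 124] | [121 119 124 123 125 126 120 119 121 121 121 123 122 121 123 120 118 118 121 124 122 126 126 126 128 127 125 128 127 124 124 124 130 127 129 130 129 124 116 109 103  97 113 132 136 136 140 140 144 142 140 140 139 137 138 137]
10 [139 140 139 141 136 137 137 138 136 135 137 140 135 136 136 137 136 135 136 137 138 136 136 136 137 132 134 132 134 136 138 134 126 123 126 127] | [120 121 122 123 124 125 128 136 133 134 136 137 138 137 137 136 136 137 138 136 136 136 137 135 137 139 139 139 132 132 130 129 133 132 130 128 131 131 127 134 138 137 137 135 136 137 138 137 139 141 139 140 141 136 137 133]
```

The bar (row ~0, outer columns 239–348, centre 293.5) is being pushed by the tip. So the crook is a few mm too low, and ~3 mm off to +y. Backing out slowly.

Emit:
step_arm([
  [[0,0,0,-0.003,0,0,0.005],[0,0,0,-0.006,0,0,0.005],[0,0,0,-0.009,0,0,0.005],[0,0,0,-0.012,0,0,0.005],[0,0,0,-0.015,0,0,0.005],[0,0,0,-0.019,0.001,0,0.005],[0,0,0,-0.024,0.002,-0.002,0.005],[0,0,0,-0.03,0.003,-0.004,0.005],[0,0,0,-0.03,0.003,-0.0055,0.005],[0,0,0,-0.03,0.003,-0.0055,0.005]],
])

```text
t: 15.5
tool_pos: [0.4854, 0.1963, 0.1257]
tcp_rot: [0.998, -0.065, 0.001, -0.0]
force: [0.4, 0.0, -2.9]
width: 0.161
```

```bash
python3 - <<'E'
from h import *
st=env.read_state();print(st["tool_pos"],st["force"],st["t"])
s=env.grab_frame("scene");t=env.grab_frame("top")
for l in("plate_low","crook"):print(l,[[(np.round(d["position"],1),round(d["score"],2)) for d in env.mark_of(l,f)][:3] for f in (s,t)])
E
```

```text
[0.48538699 0.19629455 0.12571748] [ 0.35421357  0.00582984 -2.87063208] 15.5
plate_low [[(array([276.3, 240.1]), 0.86), (array([350.2, 225.8]), 0.76), (array([349.2, 353.9]), 0.61)], [(array([217.5, 167.7]), 0.95), (array([142.2, 202.1]), 0.66), (array([201.8, 284.1]), 0.56)]]
crook [[(array([289.5, 246. ]), 0.85)], [(array([222.9, 180.7]), 0.95)]]
```

While pushing, the vertical force rose by ~2.5 N, so the tip was riding on the bar and was only slightly too low. Now 5.5 mm higher, trying again.

Emit:
step_arm([
  [[0,0,0,0.003,0,0,0.005],[0,0,0,0.007,0,0,0.005],[0,0,0,0.011,0,0,0.005],[0,0,0,0.015,0,0,0.005],[0,0,0,0.019,0,0,0.005],[0,0,0,0.023,0,0,0.005],[0,0,0,0.026,0,0,0.005],[0,0,0,0.03,0,0,0.005],[0,0,0,0.03,0,0,0.005],[0,0,0,0.03,0,0,0.005]],
])

```text
t: 17.05
tool_pos: [0.5149, 0.1925, 0.1254]
tcp_rot: [0.998, -0.065, 0.001, -0.0]
force: [-0.4, 0.2, -1.5]
width: 0.158
```

```bash
cat > chk.py <<'E'
from h import *
np.set_printoptions(linewidth=250,precision=4,suppress=True)
st=env.read_state();print(st["tool_pos"],st["force"],st["moment"],st["t"])
w=env.grab_frame("wrist");s=env.grab_frame("scene")
print("bar in wrist pred",proj(w,(.607,.183,.161)))
g=cv2.GaussianBlur(cv2.cvtColor(w["img"],cv2.COLOR_BGR2GRAY),(3,3),0)
for c in (240,250,257,314,325,335,345): print(c,g[0:100:3,c])
print("plate_low",[(np.round(d["position"],1),round(d["score"],2)) for d in env.mark_of("plate_low",s) if abs(d["position"][0]-276)<25])
E
python3 chk.py
```

```text
[0.5149 0.1925 0.1254] [-0.4478  0.2345 -1.5311] [0.0585 0.1826 0.0296] 17.05
bar in wrist pred [276.4397  60.3611]
240 [125 124 125 124 125 123 127 172 175 174 173 173 126 127 137 132  98  79  80  78  80  84  95 126 142 138 137 141 140 137 138 142 143 142]
250 [124 123 123 125 123 125 125 173 175 175 176 176 122 126 139 137 137 141 118 144 174 174 165 135 140 142 139 134 136 139 139 139 138 137]
257 [122 121 122 123 123 123 125 173 176 175 175 175 125 126 138 142 143 145 117 143 173 173 166 136 137 140 139 139 137 135 141 140 142 140]
314 [118 119 119 120 121 120 121 160 175 175 176 176 142 121 139 135 137 139 128 130 166 174 170 146 142 137 132 133 138 140 140 143 145 142]
325 [119 119 119 119 119 118 119 154 175 175 175 176 145 120 139 138 142 150 160 164 162 159 153 139 137 138 136 138 142 140 140 143 142 141]
335 [120 120 121 119 120 121 121 146 176 175 175 174 153 192 198 185 161 149 140 125 107 101 135 138 140 144 149 148 142 138 138 140 142 142]
345 [121 121 121 120 121 122 121 139 174 174 174 174 164 149 148 136 107 109 137 142 144 141 142 142 142 138 138 137 139 140 142 143 143 143]
plate_low [(array([277.3, 237.3]), 0.61)]
```

The loop now surrounds the crook: its upper bar is at rows 21–36 and its lower bar at rows 57–69 (predicted 60), and the panel is not pushed. Lowering.

Emit:
step_arm([
  [[0,0,0,0,0,0.003,0.005],[0,0,0,0,0,0.006,0.005],[0,0,0,0,0,0.009,0.005],[0,0,0,0,0,0.012,0.005],[0,0,0,0,0,0.012,0.005],[0,0,0,0,0,0.012,0.005]],
])

```text
t: 17.95
tool_pos: [0.5149, 0.1926, 0.1135]
tcp_rot: [0.998, -0.065, 0.001, -0.0]
force: [0.3, 0.9, -1.9]
width: 0.161
```

```bash
python3 chk.py
```

```text
[0.5149 0.1926 0.1135] [ 0.2579  0.8914 -1.8777] [0.0406 0.1955 0.0807] 17.95
bar in wrist pred [275.5588  52.6157]
240 [125 173 174 173 174 173 169 121 118 136 135 136 134 136 137 119  96  83  84 106 149 136 143 140 136 135 141 142 138 138 142 144 143 145]
250 [124 171 174 174 174 175 170 123 120 135 135 137 140 139 138 124 133 167 174 171 157 134 138 139 143 140 136 136 137 138 139 138 138 138]
257 [124 170 175 174 175 175 171 122 119 141 140 142 138 139 142 125 134 167 175 171 157 138 141 138 139 141 139 136 134 137 141 140 141 139]
314 [120 157 175 175 175 175 174 133 119 136 142 141 140 139 136 135 121 156 176 174 164 138 141 144 141 133 132 135 138 140 142 147 144 143]
325 [119 148 174 173 174 175 175 137 119 132 138 137 142 142 139 137 119 152 166 168 165 142 140 138 139 137 134 137 142 140 144 145 143 141]
335 [118 140 173 174 174 175 174 145 119 128 139 152 161 163 164 161 157 150 142 130 111 112 134 136 143 145 146 142 140 138 137 138 140 139]
345 [120 140 172 171 173 173 173 155 190 205 196 180 155 141 131 117  98 106 139 144 141 141 145 145 141 141 140 139 142 144 144 141 140 141]
plate_low [(array([279.9, 238.7]), 0.92)]
```

Still hanging free of load (fz ≈ −1.9 N). Continuing in small steps.

Emit:
step_arm([
  [[0,0,0,0,0,0.001,0.005],[0,0,0,0,0,0.002,0.005],[0,0,0,0,0,0.002,0.005]],
])

```text
t: 18.48
tool_pos: [0.5149, 0.1925, 0.1115]
tcp_rot: [0.998, -0.065, 0.001, -0.0]
force: [0.2, -0.4, -1.2]
width: 0.162
```

Emit:
step_arm([
  [[0,0,0,0,0,0.001,0.005],[0,0,0,0,0,0.002,0.005],[0,0,0,0,0,0.002,0.005]],
])

```text
t: 18.85
tool_pos: [0.5148, 0.1925, 0.1094]
tcp_rot: [0.998, -0.065, 0.001, -0.0]
force: [-0.0, 1.2, -1.6]
width: 0.159
```

```bash
python3 -c "
from h import *
for i in range(3):
  env.grab_frame('top'); s=env.read_state(); print(s['tool_pos'],s['force'],s['moment'])"
```

```text
[0.51483811 0.19251591 0.10941639] [-0.46100384  0.22323886 -0.94637653] [ 0.06386246  0.23108423 -0.0260864 ]
[0.51486845 0.19251275 0.10947191] [ 0.26117782 -0.96084954 -1.30947037] [ 0.07466181  0.15712011 -0.02954023]
[0.51490025 0.19248965 0.10950119] [ 0.32975565 -0.55989849 -1.16825622] [-0.0003623   0.13074734 -0.0137093 ]
```

Emit:
step_arm([
  [[0,0,0,0,0,0.001,0.005],[0,0,0,0,0,0.0015,0.005],[0,0,0,0,0,0.0015,0.005]],
])

```text
t: 19.38
tool_pos: [0.5151, 0.1926, 0.1082]
tcp_rot: [0.998, -0.065, 0.001, -0.0]
force: [0.2, 1.1, 0.5]
width: 0.156
```

Emit:
step_arm([
  [[0,0,0,0,0,0.001,0.005],[0,0,0,0,0,0.0015,0.005],[0,0,0,0,0,0.0015,0.005]],
])

```text
t: 19.75
tool_pos: [0.5153, 0.1927, 0.1069]
tcp_rot: [0.998, -0.065, 0.001, -0.0]
force: [-0.3, 0.0, 3.0]
width: 0.159
```

```bash
python3 -c "
from h import *
np.set_printoptions(precision=3,suppress=True)
for i in range(4):
  env.grab_frame('top'); s=env.read_state(); print(s['tool_pos'],s['force'],s['moment'])"; python3 chk.py
```

```text
[0.515 0.193 0.107] [0.793 0.313 2.709] [ 0.007 -0.25   0.053]
[0.515 0.193 0.107] [-0.101  0.476  2.696] [-0.041 -0.211 -0.036]
[0.515 0.193 0.107] [-0.638  0.348  2.701] [-0.027 -0.276 -0.008]
[0.515 0.193 0.107] [ 0.419 -0.465  2.773] [-0.048 -0.22  -0.006]
[0.5152 0.1926 0.1068] [ 0.4192 -0.4647  2.7728] [-0.0484 -0.2202 -0.0064] 19.95
bar in wrist pred [275.3518  48.1085]
240 [139 137 135 138 138 137 136 133 128 128 159 174 173 165 144 134 139 138 136 139 142 141 140 136 135 136 141 141 139 140 143 144 141 143]
250 [137 136 137 140 141 133 132 130 127 127 159 175 173 167 144 138 143 145 145 143 140 138 138 139 141 137 135 136 138 140 139 139 138 140]
257 [137 137 135 138 136 132 133 137 131 127 158 175 173 166 147 141 142 140 141 146 146 143 139 138 140 139 138 135 135 138 140 140 142 140]
314 [138 139 136 134 137 136 136 137 138 116 150 174 174 169 153 136 140 138 138 137 138 140 141 143 138 132 132 135 139 138 142 147 146 144]
325 [135 137 137 136 135 136 138 138 136 117 149 173 173 169 156 130 138 137 138 142 140 141 139 138 139 136 133 140 140 140 144 146 144 141]
335 [136 137 135 136 136 139 150 158 162 161 159 157 152 143 133 121 133 140 144 143 137 135 134 137 143 145 143 140 141 139 137 137 139 141]
345 [159 161 161 162 159 157 152 147 139 130 116 101  92 126 137 137 138 139 141 141 138 142 145 143 142 143 142 143 142 143 144 142 141 141]
plate_low [(array([275. , 238.6]), 0.78)]
```

The loop carries it: fz rose by 4.4 N and the moment changed by 0.4 N m, so contact is at the middle. The bar was drawn ~5 mm to +x, so I'll ease up slightly and shift back to let the panel hang plumb.

Emit:
step_arm([
  [[0,0,0,-0.002,0,-0.0008,0.005],[0,0,0,-0.004,0,-0.0008,0.005],[0,0,0,-0.005,0,-0.0008,0.005],[0,0,0,-0.005,0,-0.0008,0.005]],
])

```text
t: 20.6
tool_pos: [0.5099, 0.1932, 0.1073]
tcp_rot: [0.998, -0.065, 0.001, -0.0]
force: [0.9, -0.0, -0.6]
width: 0.153
```

```bash
python3 -c "
from h import *
np.set_printoptions(precision=3,suppress=True)
for i in range(3):
  env.grab_frame('top'); s=env.read_state(); print(s['tool_pos'],s['force'],s['moment'])"; python3 chk.py
```

```text
[0.51  0.193 0.107] [-0.848 -0.43  -0.404] [ 0.014  0.114 -0.046]
[0.51  0.193 0.107] [ 0.904 -0.713 -0.838] [ 0.048  0.042 -0.018]
[0.51  0.193 0.107] [0.055 0.188 0.238] [0.033 0.025 0.004]
[0.51   0.1932 0.1074] [0.0554 0.1884 0.2383] [0.0331 0.0247 0.0037] 20.75
bar in wrist pred [274.8196  29.5602]
240 [137 136 136 136 134 134 135 134 125 131 160 172 171 164 140 134 137 139 140 140 138 136 133 136 142 139 139 140 143 141 140 141 139 137]
250 [138 141 136 132 130 132 134 135 130 131 160 173 171 163 142 142 142 140 138 137 137 139 140 136 134 135 136 138 139 140 138 139 141 142]
257 [137 136 132 131 133 137 137 140 129 131 161 175 173 165 141 137 144 146 145 141 137 138 140 140 137 134 134 139 139 141 140 140 141 140]
314 [133 134 135 136 135 137 138 137 136 121 152 174 173 168 149 131 137 136 137 140 143 141 135 130 133 135 139 138 143 147 144 142 141 142]
325 [136 134 134 137 137 136 138 138 139 117 151 173 173 169 151 130 139 140 140 139 136 136 137 134 136 141 140 141 144 145 141 140 138 141]
335 [133 136 133 135 141 148 158 163 162 161 159 154 149 141 130 131 143 139 137 132 133 139 144 143 142 140 139 137 137 137 138 140 137 135]
345 [161 160 160 159 154 150 146 138 130 118 104  90 105 134 138 139 141 138 138 144 145 141 142 143 141 141 141 143 144 142 141 139 141 145]
plate_low [(array([275.8, 237.7]), 0.81)]
```

Force and moment are now about zero: the loop carries the sample, with the panel near plumb. Opening gently.

Emit:
step_arm([
  [[0,0,0,0,0,0,0.016],[0,0,0,0,0,0,0.018],[0,0,0,0,0,0,0.022],[0,0,0,0,0,0,0.028],[0,0,0,0,0,0,0.036],[0,0,0,0,0,0,0.044],[0,0,0,0,0,0,0.044],[0,0,0,0,0,0,0.044]],
])

```text
t: 21.9
tool_pos: [0.5101, 0.1932, 0.1074]
tcp_rot: [0.998, -0.065, 0.001, -0.0]
force: [-0.8, 0.8, 0.2]
width: 0.499
```

```bash
python3 - <<'E'
from h import *
np.set_printoptions(precision=3,suppress=True)
for i in range(3):
    w=env.grab_frame('wrist'); s=env.read_state(); 
    m=cv2.inRange(cv2.cvtColor(w["img"],cv2.COLOR_BGR2HSV),(8,90,120),(22,200,255))
    print(s["t"],s["width"],s["force"],s["moment"],[(r,np.where(m[r,200:400])[0][[0,-1]]+200) if m[r,200:400].any() else r for r in (110,150,200,240,300,315,325)])
E
```

```text
21.95 0.503056069462546 [-0.085 -0.181 -0.056] [0.041 0.049 0.011] [(110, array([267, 300])), (150, array([267, 300])), (200, array([267, 299])), (240, array([268, 298])), (300, array([384, 391])), 315, 325]
22.0 0.500962748042126 [ 0.647 -0.403  0.227] [ 0.045  0.066 -0.026] [(110, array([267, 300])), (150, array([267, 300])), (200, array([267, 299])), (240, array([268, 298])), (300, array([384, 392])), 315, 325]
22.05 0.5024802202898379 [ 0.097 -0.348 -0.457] [ 0.061 -0.013 -0.038] [(110, array([267, 300])), (150, array([267, 300])), (200, array([267, 299])), (240, array([268, 298])), (300, array([384, 392])), 315, 325]
```

Emit:
step_arm([
  [[0,0,0,-0.01,0,0,0.044],[0,0,0,-0.025,0,0,0.044],[0,0,0,-0.045,0,0,0.044],[0,0,0,-0.07,0,-0.01,0.044],[0,0,0,-0.08,0,-0.06,0.044],[0,0,0,-0.08,0,-0.12,0.044],[0,0,0,-0.08,0,-0.16,0.044],[0,0,0,-0.08,0,-0.16,0.044],[0,0,0,-0.08,0,-0.16,0.044]],
])

```text
t: 23.18
tool_pos: [0.4296, 0.2034, 0.2663]
tcp_rot: [0.998, -0.065, 0.001, 0.0]
force: [-0.5, 0.4, -0.3]
width: 0.506
```

Emit:
step_arm([
  [[0,0,0,0,0.06,0,0.044],[0,0,0,0,0.12,0,0.044],[0,0,0,0,0.18,0,0.044],[0,0,0,0,0.22,0,0.044],[0,0,0,0,0.22,0,0.044],[0,0,0,0,0.22,0,0.044],[0,0,0,0,0.22,0,0.044],[0,0,0,0,0.22,0,0.044],[0,0,0,0,0.22,0,0.044],[0,0,0,0,0.22,0,0.044]],
])

```text
t: 24.42
tool_pos: [0.4011, -0.0146, 0.2664]
tcp_rot: [0.998, -0.065, 0.001, 0.0]
force: [0.6, 0.2, 0.8]
width: 0.503
```

```bash
python3 - <<'E'
from h import *
np.set_printoptions(precision=3,suppress=True)
P=None
for i in range(4):
    s=env.grab_frame('scene'); a=s["img"][195:320,215:380].astype(int)
    if P is not None: print("maxdiff",np.abs(a-P).max(),np.abs(a-P).mean())
    P=a
t=env.grab_frame('top'); print(env.read_state()["t"],env.read_state()["tool_pos"])
m=cv2.inRange(cv2.cvtColor(s["img"],cv2.COLOR_BGR2HSV),(8,100,120),(22,220,255))[200:300,220:370]
ys,xs=np.where(m); 
for c in range(xs.min()+220,xs.max()+221,12): 
    k=ys[xs+220==c]; print(c,k.min()+200 if len(k) else 0,k.max()+200 if len(k) else 0,end='; ')
X=np.array([.9915,-.1303,0]);B=np.array([.6,.183,.0])
b0=np.array([.51,.1932,0])+.093*X
print([np.round(proj(s,b0+u*X+[0,0,z])) for u in(-.11,.11) for z in(.075,.135)])
a=cv2.resize(s["img"][190:310,225:375],(750,600),interpolation=cv2.INTER_CUBIC)
a[0:200,550:]=cv2.resize(t["img"][130:230,180:280],(200,200))
cv2.imwrite("pics/c7.png",a)
E
```

```text
maxdiff 9 0.7789090909090909
maxdiff 11 0.7717656565656565
maxdiff 10 0.7699717171717172
24.675 [ 0.401 -0.015  0.266]
236 279 281; 248 275 292; 260 270 287; 272 0 0; 284 267 278; 296 257 274; 308 253 269; 320 251 259; [array([321., 263.]), array([322., 249.]), array([240., 294.]), array([238., 281.])]
```

View pics/c7.png

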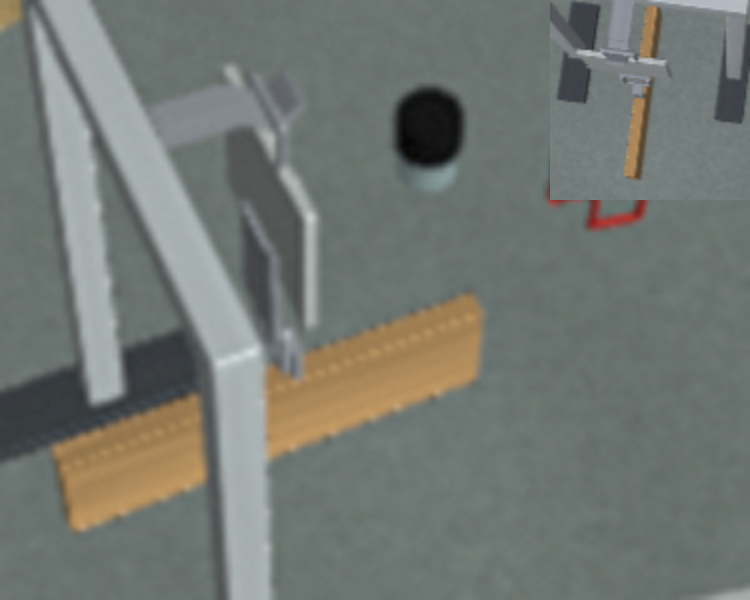

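The sample hangs from the loop at crop (290,355). Its ends, (60,450) and (480,300), match the prediction for a level board within ~1–2 px. Successive frames differ only by noise, and the gripper is clear.

```bash
python3 -c "
from cell import env
print(env.job_done())"
```

```text
the job is handed in; nothing more can be done
None
```

The wooden sample now hangs by its crook from the loop under the white panel, and I handed the job in at about 24.7 s of the 58 s allowed.

- **First try failed:** the crook tip was a few millimetres too low. It pushed the loop sideways, swinging the panel by about 10–15 mm, with measured forces of around 3 N or less. I backed out slowly, raised the sample 5.5 mm and shifted it 3 mm, and the second try went through the loop cleanly.
- **Lowering:** I overshot by about a millimetre, so the loop briefly carried about 4.4 N, well under the 20 N at which it slips. I eased back until force and moment read about zero, and only then opened the gripper.
- **Last checks:** four consecutive camera frames differed only by noise, so it hangs still. The board's ends match a level pose within 1–2 px. The gripper was clear, and I never saw it touch the white panel, which still hangs on its hook. I saw no contact with the other things on the bench.
- **Disagreement:** the wrist camera put the loop bar at about 0.158–0.159 m and the scene camera at about 0.162 m. The height felt at contact was about 0.163 m, closer to the scene camera's value.

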